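# Feel open the strongbox lock and hold it up for hand-over

### The arm

A 6-joint arm with a two-finger parallel gripper is mounted at the origin on the work surface. World frame = base frame: x ahead of the robot, y to its left, z up, the work surface at z = 0. Lengths are in m, angles in rad, forces in N, time in s.
With the tool pointing down it reaches from about 0.35 to 0.725 m from the base axis. Payload 4.3 kg.
Tool frame: the origin (TCP) lies at the very end of the fingers, on their centre line; the grasp point (between the pads) lies 19 mm behind it; y points along the fingers, z is the direction in which the jaws open and shut, and the axes are right-handed (so a half turn about y gives the same grasp; the last joint's range is limited). The gripper opens to 85 mm and grips with 20 to 120 N. Pads are 22 mm wide; open, the fingers measure 114 mm over their backs; the gripper's body (76 mm by 85 mm) begins 54 mm behind the grasp point. The pads swing forward as they close: fully open they stand 13 mm farther back than shut.
Start: joints at [1.138, 0.377, 0.081, 1.274, 0, 1.46], TCP at [0.182, 0.545, 0.231] pointing down, gripper open.
Joint ranges: [-2.72, 2.72], [-0.84, 1.66], [-1.02, 1.22], [-1.77, 2.12], [-1.37, 1.28], [-3.14, 3.14]. Speed limits (rad/s): [2.57, 2.57, 3.14, 3.14, 3.14, 3.14].

### API

Orientations are given as a rotation vector (axis times angle).
In Python, from cell import ctrl, cams, nets gives the robot as it stands.
- The arm moves only by the tool apply_moves, never from a script. Its argument "commands" is text: rows parted by semicolons, each of 7 numbers parted by spaces: the turn, a rotation vector about the tool's x, y, z in rad, then the shift along the tool's x, y, z in cm, then the closure, from 0 (fully open) to 1 (shut). A call has 1 to 8 rows; each row shifts and turns the commanded pose from where the row before left it, along the tool's axes as they then stand; what a row does not reach is not made up. A row lasts 1/10 s, in which the tool goes at most 50 mm and 8.59 degrees, less where a joint would pass 70% of its speed; a pose out of reach is approached as far as the arm can. A call is refused whole if a number of a shift passes 5 or a number of a turn 0.15, either way. A call with a gripper value outside its range is refused whole. The fingers move at their own pace and stop on an object; "grip_force" is the grip in N (left out, the last holds). Time passes only in rows, so rows that do not move let the fingers close. It gives the time, the measured TCP pose, the force and the opening at its end, in the units of the state.
- ctrl.state(): the state, without advancing time (a new reading comes with each control period).
- cams.snapshot(name): name is "scene" or "side" or "wrist"; returns the picture (384x512x3 uint8, red, green, blue); there is no depth.
- cams.camera_params(name): a dict with "fov_y" (degrees; the focal length in pixels is half the picture's height over the tangent of half this angle, whatever the lens; pixels are square), "cx", "cy" (the principal point, pixels), "dist_coeffs" ([k1, k2, p1, p2, k3] as OpenCV has them; the pictures are not rectified), "world_from_camera" (4x4, takes a point from camera to world coordinates). Camera axes: x right, y down, z forward; pixel columns grow to the right and rows downward; lengths in m; the calibration is good to about 2 mm. A picture is of the moment at which its call begins: read the wrist's pose just before it. camera_params takes no time and is no camera call; for the wrist camera it gives the pose at the moment of the call.
- ctrl.close_job(): hands the job in, once; it reports no verdict.
Trained networks look in the newest picture that a camera, given by its name, has taken for a name from the list of things; names that differ only in an ending like _2 or _b are one class to them, and where a whole thing is asked for, a point or a joint stands for the part that bears it (a point fixed in the world has none). Each returns a list of dicts, best first, with "confidence" (0 to 1); they miss things now and then, are a little off and sometimes report something else, mostly with a low value. They report only what shows in the picture. A call takes as long as a camera call. They do not tell look-alikes from the thing itself.
- nets.boxes_of(camera, target): "point" ([column, row] in pixels, amid what is visible of it).
The state is a dict: "time": time; "joints": joint angles; "joint_velocities": joint speeds; "joint_torque": joint torques, N m; "ee_pos": TCP position; "tool_rot": TCP orientation; "ft_force": force on the tool from outside, world axes, zero at the start; "ft_torque": the same for the moment, N m; "opening": finger opening in m.
Only numpy, scipy, OpenCV 4.12 (cv2) and the standard library are available. Lean on these libraries where they do the work, as an engineer would, in place of code of your own. Each camera call takes 0.05 s, during which the arm holds its last target.

### The job

Unlock the silver strongbox: turn the dial on the brass padlock slowly clockwise, feeling for the notch where the straight shackle clicks out a little, then pull the shackle fully out by its tab. Lift the open lock off the hasp eye and finish holding it in the gripper, still and dial up, 10 to 30 cm above the middle of the white hand-over tray, without knocking the other things about; do not put it down or let go.

Things in the scene. Friction and masses are not known exactly. Their poses are not given: they have to be found in the camera images.
- strongbox: Blue steel box bolted to the bench, 230 (x) x 240 (y) x 86 mm high; origin at the centre of its underside, z up, its -x side is the front. On its lid is a hasp plate 100 x 100 mm whose top is 90 mm above the bench, with a steel eye standing up from its centre.
- hasp_eye (a point): Foot of the hasp eye, on the hasp plate's top at the strongbox's centre (strongbox axes). The eye is an upright plate 8 mm thick (x), 40 mm wide (y), 31 mm high, with a 14 x 14 mm window whose centre is 18 mm up.
- lock: Loose brass padlock, 0.4 to 0.65 kg. Body x -40 to +28, 56 wide (y), 40 mm high; origin on its underside mid-slot. The slot (11 mm in x, 33 deep, open below) sits astride the hasp eye: it starts at hasp_eye with the strongbox's axes, 1.5 mm play. The closed shackle runs through the eye and stops it being lifted; with the shackle out it lifts straight up.
- lock_grip (a point): Good point to hold the lock: on its middle plane, 6 mm to the -x side of the origin, 26 mm above its underside; fingers close along the lock's y on the 56 mm wide flat sides (dial above, its top 37 mm higher than this point). Lock axes.
- dial_grip (a point): Centre of the dial's top face. The dial is a black knurled cylinder, 40 mm in diameter and 22 mm tall, vertical axis, standing on the lock's top over its origin, with a white pointer line from the centre to the rim; its top is 63 mm above the lock's underside. Grip it across its diameter from above. It turns with light friction (about 0.05 N m).
- dial (a joint): Dial angle, rad, grows clockwise seen from above; stops at 0 and 1.75; starts at 0 to 0.2. The opening notch lies somewhere from 0.6 to 1.4, different each time and not marked: when the dial comes within about 0.08 rad of it the shackle clicks out and within 0.25 rad more the dial stops firmly.
- shackle (a joint): How far the straight shackle is out, in m: 0 to 0.001 locked; a spring of its own pushes it out to about 0.006 when the dial reaches the notch (the click); 0.027 fully out. Pulling it on by hand takes up to about 6 N and it stays where it is left. It slides along the lock's -x. From 0.016 on it is clear of the eye.
- shackle_tab (a point): Grip point on the shackle's steel pull tab: upright plate 26 mm long (x), 12 thick (y), 32 high, ahead of the lock's front (-x) face, moving with the shackle. The point is on its middle plane, 10 mm below its top edge, 26 mm above the lock's underside, 60 mm to -x of the lock's origin when locked. Pinch it along the lock's y from above, pull along the lock's -x.
- tray: White hand-over tray fixed to the bench, 150 x 150 x 20 mm, open above; origin at the centre of its underside. It stands left or right of the strongbox.
- soldering_block: Grey fire-brick slab 130 x 150 mm with a dark block on it, 52 mm high in all, fixed, on the other side from the tray; origin under its centre.
- bowl: Loose small steel bowl, 90 mm across, 40 mm high; origin at the centre of its underside. Leave alone.
- glass_dish: Loose glass dish, 110 mm across, 45 mm high; origin at the centre of its underside. Leave alone.
- hammer: Loose hammer with wooden handle, 260 mm long, 26 mm thick, lying along its x axis; origin near its middle, underneath. Leave alone.
- tweezers: Loose steel tweezers, 140 mm long, 6 mm thick, lying along its x axis; origin at its middle. Leave alone.
- mandrel_stand: Loose steel ring mandrel standing on a 60 mm foot, 110 mm tall; origin at the centre of its underside. Leave alone.
Things that resemble listed ones, but are neither listed nor needed, are in the scene too. Leave any red look-alike of the lock alone. Several things have the shape of the tray; the one meant has the colours described above.

How it is judged:
By the outcome, as a careful person would: the job done as asked, in the order asked, and still so for the second after the job is handed in, while the arm keeps its last pose, push and grip.
It also fails if it takes over 69 s, if anything falls off the work surface, if the arm or the gripper's body presses on something with over 40 N, if the wrist force passes 120 N, or if a joint passes its speed limit or range.

## Working session

There is one attempt and no reset: what is moved stays moved. The work goes in short steps, Python scripts to look and compute and a tool call to move; the robot and the scene stay as the last step left them, time stands still between calls to the robot, and variables do not carry over. Pictures are saved under pics/ and viewed, and the job is handed in when it is done.

Besides the shell and the picture viewer there is one more tool, called after "Emit:" as name(argument=value, ...) on one line, values as JSON. apply_moves: Moves the arm, as the interface text tells. Its arguments: {"type":"object","properties":{"commands":{"type":"string"},"grip_force":{"type":"number"}},"required":["commands"]}

```bash
ls; mkdir -p pics; cat > h.py <<'E'
import numpy as np,cv2
from cell import ctrl,cams,nets
def K(p):
    f=192/np.tan(np.radians(p['fov_y'])/2); return np.array([[f,0,p['cx']],[0,f,p['cy']],[0,0,1.]])
def ray(p,uv):
    u=cv2.undistortPoints(np.array([[uv]],float),K(p),np.array(p['dist_coeffs'],float)).ravel()
    T=np.array(p['world_from_camera']); d=T[:3,:3]@np.array([u[0],u[1],1]); return T[:3,3],d/np.linalg.norm(d)
def atz(p,uv,z):
    o,d=ray(p,uv); return o+d*(z-o[2])/d[2]
def tri(obs):
    A=np.zeros((3,3));b=np.zeros(3)
    for p,uv in obs:
        o,d=ray(p,uv);M=np.eye(3)-np.outer(d,d);A+=M;b+=M@o
    x=np.linalg.solve(A,b); return x,[float(np.linalg.norm((np.eye(3)-np.outer(d,d))@(x-o))) for o,d in (ray(p,uv) for p,uv in obs)]
def proj(p,X):
    T=np.linalg.inv(np.array(p['world_from_camera']))
    r,_=cv2.Rodrigues(T[:3,:3]); return cv2.projectPoints(np.atleast_2d(X).astype(float),r,T[:3,3],K(p),np.array(p['dist_coeffs'],float))[0].reshape(-1,2)
def save(n,im,s=1.5): cv2.imwrite('pics/'+n+'.png',cv2.resize(im[:,:,::-1],None,fx=s,fy=s,interpolation=cv2.INTER_CUBIC))
E
python3 - <<'E'
from h import *
s=ctrl.state();print(s)
for n in ['scene','side','wrist']:
    im=cams.snapshot(n);np.save('pics/'+n+'0.npy',im);save(n+'0',im)
    p=cams.camera_params(n);print(n,p)
E
```

```text
pics
{'time': 0.0, 'joints': array([ 1.13763422e+00,  3.78080696e-01,  7.96558187e-02,  1.27434837e+00,
       -2.61401607e-05,  1.46051493e+00]), 'joint_velocities': array([ 0.0002899 , -0.00093362, -0.00054645,  0.0015945 , -0.00059959,
       -0.00076199]), 'joint_torque': array([ 1.50581818e-03, -4.63598192e+01,  2.69877505e+01,  2.04845140e-02,
        1.26603613e-04,  2.46485605e-06]), 'ee_pos': array([0.18217721, 0.54472325, 0.23036235]), 'tool_rot': array([-1.55781802,  0.25385564, -0.25305871]), 'ft_force': array([ 0.13590332,  1.35304019, -0.24420029]), 'ft_torque': array([-0.01942896,  0.0368293 ,  0.00610091]), 'opening': 0.0851855260749097}
scene {'fov_y': 48.3757912381803, 'cx': 251.51954232045196, 'cy': 192.21025008655857, 'dist_coeffs': array([-0.00464777,  0.        ,  0.        ,  0.        ,  0.        ]), 'world_from_camera': array([[-0.72208771,  0.4288016 , -0.54287984,  1.40716855],
       [ 0.69179396,  0.45123602, -0.56374388,  1.0040468 ],
       [ 0.00323266, -0.78263353, -0.62247435,  1.16782661],
       [ 0.        ,  0.        ,  0.        ,  1.        ]
[... 282 characters left out ...]
0.58026936,  0.77649911, -0.7884978 ],
       [ 0.01928819, -0.80380829, -0.59457565,  0.78015317],
       [ 0.        ,  0.        ,  0.        ,  1.        ]])}
wrist {'fov_y': 62.06789649771757, 'cx': 256.6300442123361, 'cy': 187.30142645882916, 'dist_coeffs': array([-0.00027427,  0.        ,  0.        ,  0.        ,  0.        ]), 'world_from_camera': array([[ 3.16247314e-01,  9.13758014e-01,  2.55017505e-01,
         1.17096604e-01],
       [ 9.48676735e-01, -3.04522171e-01, -8.53153011e-02,
         5.66992997e-01],
       [-2.99056107e-04,  2.68909908e-01, -9.63165288e-01,
         3.73137168e-01],
       [ 0.00000000e+00,  0.00000000e+00,  0.00000000e+00,
         1.00000000e+00]])}
```

View pics/scene0.png

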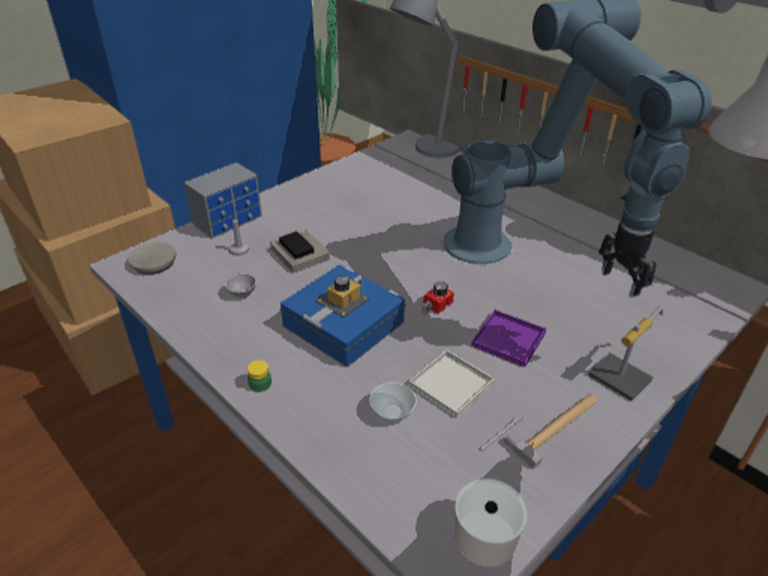

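View pics/side0.png

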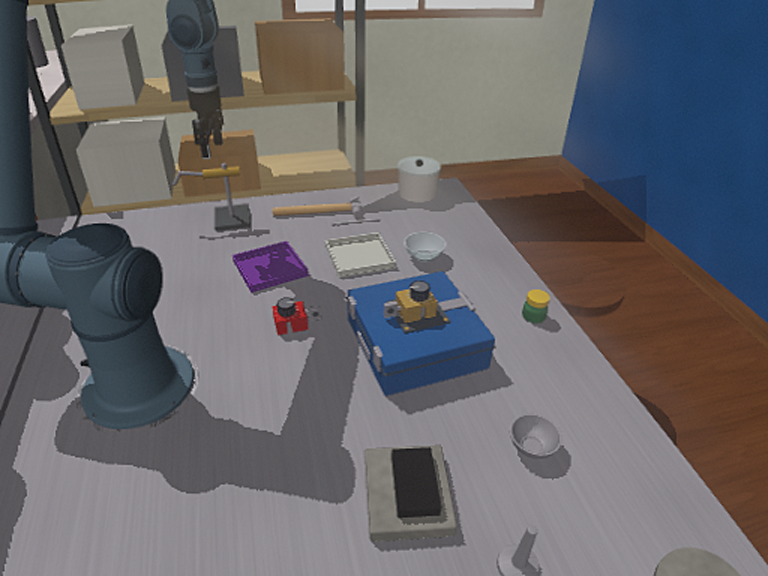

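View pics/wrist0.png

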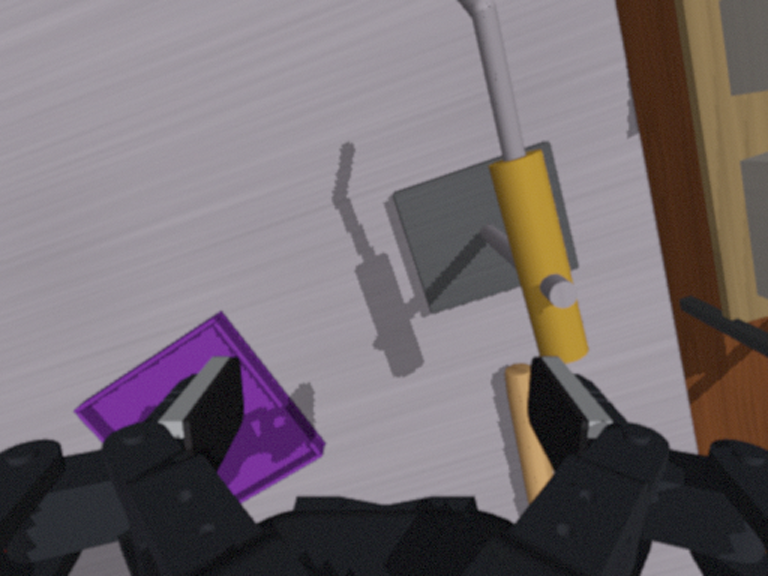

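The scene view shows the blue box at about (345,312) with the brass lock on it. The red look-alike is at (438,297), the white tray at (452,382), the purple tray at (510,337), and a torch stand close to the gripper at (625,360). I'll locate these in world coordinates next.

```bash
python3 - <<'E'
from h import *
P={n:cams.camera_params(n) for n in ['scene','side']}
for t in ['dial_grip','shackle_tab','tray','strongbox']:
    for n in P:
        r=nets.boxes_of(n,t); print(t,n,[(np.round(np.array(q['point'])*1.5),round(q['confidence'],2)) for q in r[:4]])
q=lambda a:[c/1.5 for c in a]
print('dial',tri([(P['scene'],q((342,281))),(P['side'],q((420,288)))]))
print('tray',atz(P['scene'],q((452,382)),.01),atz(P['side'],q((361,254)),.01))
# lid corners (z .086) scene: left, front(bottom), right, back
for c in [(282,308),(347,345),(405,297),(341,266)]: print('lid sc',atz(P['scene'],q(c),.086))
for c in [(348,292),(380,370),(493,338),(443,272)]: print('lid sd',atz(P['side'],q(c),.086))
for c in [(448,352),(494,377),(455,413),(409,383)]: print('tray sc',atz(P['scene'],q(c),.02))
print('torch',atz(P['scene'],q((622,375)),0), 'dish',atz(P['scene'],q((392,405)),.02),'bowl',atz(P['scene'],q((240,286)),.02),'mand',atz(P['scene'],q((238,250)),0),'red',atz(P['scene'],q((438,297)),.03),'blk',atz(P['scene'],q((298,248)),.04))
E
```

```text
dial_grip scene [(array([340., 283.]), 0.53), (array([340., 314.]), 0.28)]
dial_grip side [(array([418., 292.]), 0.71), (array([281., 306.]), 0.48)]
shackle_tab scene [(array([428., 309.]), 0.61)]
shackle_tab side [(array([312., 310.]), 0.53)]
tray scene [(array([453., 383.]), 0.79), (array([510., 338.]), 0.79)]
tray side [(array([361., 255.]), 0.79), (array([267., 267.]), 0.63)]
strongbox scene [(array([243., 283.]), 0.7), (array([336., 312.]), 0.66)]
strongbox side [(array([411., 337.]), 0.8)]
dial (array([ 0.56523576, -0.00527316,  0.14790381]), [0.002309942097009415, 0.0023099420970094805])
tray [0.51988782 0.34819504 0.01      ] [0.52480611 0.33745364 0.01      ]
lid sc [ 0.70086672 -0.08733574  0.086     ]
lid sc [0.6708514  0.13379167 0.086     ]
lid sc [0.43583429 0.10205037 0.086     ]
lid sc [ 0.46791972 -0.11988346  0.086     ]
lid sd [0.44117077 0.09013352 0.086     ]
lid sd [ 0.45150314 -0.14617418  0.086     ]
lid sd [ 0.68550883 -0.11452904  0.086     ]
lid sd [0.66471423 0.11481203 0.086     ]
tray sc [0.45602311 0.27812672 0.02      ]
tray sc [0.44031956 0.41398188 0.02      ]
tray sc [0.59626714 0.4228003  0.02      ]
tray sc [0.60563552 0.28402986 0.02      ]
torch [0.1854674  0.62106391 0.        ] dish [0.68469672 0.3051134  0.02      ] bowl [ 0.68592096 -0.31619018  0.02      ] mand [ 0.57319315 -0.49731858  0.        ] red [0.31845518 0.11913778 0.03      ] blk [ 0.46239214 -0.32824714  0.04      ]
```

```bash
cat >> h.py <<'E'
from scipy.spatial.transform import Rotation as Rn
def to(xyz,jaw=None):
    """delta in tool axes (cm) to target TCP; jaw: angle of tool z in world xy"""
    s=ctrl.state();R=Rn.from_rotvec(s['tool_rot']).as_matrix()
    print('pos',s['ee_pos'].round(4),'F',s['ft_force'].round(1),'T',s['ft_torque'].round(2),'op',round(s['opening'],4),'t',round(s['time'],2))
    print('jaw angle',np.arctan2(R[1,2],R[0,2]).round(4),'j6',s['joints'][5].round(3),'tilt',(np.degrees(np.arccos(-R[2,1]))).round(2))
    print('shift cm',(R.T@(np.array(xyz)-s['ee_pos'])*100).round(2))
    if jaw is not None:
        # level then yaw
        z=np.array([np.cos(jaw),np.sin(jaw),0]);y=np.array([0,0,-1.]);x=np.cross(y,z)
        print('turn',Rn.from_matrix(R.T@np.column_stack([x,y,z])).as_rotvec().round(4))
E
python3 - <<'E'
from h import *
s=ctrl.state();print(Rn.from_rotvec(s['tool_rot']).as_matrix().round(3))
to([.49,-.0,.25],np.pi/2+.1)
E
```

```text
[[ 0.948  0.     0.317]
 [-0.317  0.     0.948]
 [-0.    -1.     0.   ]]
pos [0.1824 0.5453 0.2313] F [-0.8 -0.8  0. ] T [-0.01  0.01  0.  ] op 0.0853 t 0.55
jaw angle 1.248 j6 1.46 tilt 0.0
shift cm [ 46.47  -1.87 -41.96]
turn [-0.     -0.4228 -0.    ]
```

Emit:
apply_moves(commands="0 0 0 3.5 -0.6 -3.2 0;0 0 0 3.5 -0.6 -3.2 0;0 0 0 3.5 -0.6 -3.2 0;0 0 0 3.5 -0.6 -3.2 0;0 0 0 3.5 -0.6 -3.2 0;0 0 0 3.5 -0.6 -3.2 0;0 0 0 3.5 -0.6 -3.2 0;0 0 0 3.5 -0.6 -3.2 0")

```text
time: 1.35
ee_pos: [0.3673, 0.212, 0.2799]
tool_rot: [-1.555, 0.252, -0.254]
ft_force: [1.9, 0.7, 0.1]
opening: 0.085
```

```bash
python3 - <<'E'
from h import *
to([.49,-.0,.28],np.pi/2+.1)
E
```

```text
pos [0.3673 0.212  0.2799] F [1.9 0.7 0.1] T [ 0.01 -0.06 -0.02] op 0.085 t 1.35
jaw angle 1.2483 j6 0.696 tilt 0.06
shift cm [ 1.835e+01 -1.000e-02 -1.622e+01]
turn [-0.0006 -0.4225  0.001 ]
```

Emit:
apply_moves(commands="0 0 0 3.5 0 -3.2 0;0 0 0 3.5 0 -3.2 0;0 0 0 3.5 0 -3.2 0;0 0 0 3.5 0 -3.2 0;0 0 0 2.5 0 -2.2 0;0 -0.14 0 0 0 0 0;0 -0.14 0 0 0 0 0;0 -0.14 0 0 0 0 0")

```text
time: 2.15
ee_pos: [0.4758, 0.0186, 0.2793]
tool_rot: [-1.569, -0.08, 0.08]
ft_force: [-0.6, 0.2, -0.2]
opening: 0.0854
```

Emit:
apply_moves(commands="0 0 0 0 0 0 0;0 0 0 0 0 0 0")

```text
time: 2.35
ee_pos: [0.4756, 0.0191, 0.2794]
tool_rot: [-1.57, -0.074, 0.074]
ft_force: [-0.6, 0.2, 0.2]
opening: 0.0854
```

```bash
python3 - <<'E'
from h import *
to([.49,-.0,.28],np.pi/2+.1)
p=cams.camera_params('wrist');im=cams.snapshot('wrist');save('w1',im);np.save('pics/w1.npy',im)
import pickle;pickle.dump(p,open('pics/w1.pkl','wb'))
for t in ['dial_grip','shackle_tab','lock','hasp_eye']:
  print(t,[(np.round(np.array(q['point'])*1.5),round(q['confidence'],2)) for q in nets.boxes_of('wrist',t)[:3]])
E
```

```text
pos [0.4756 0.0191 0.2794] F [-0.6  0.2  0.2] T [-0.    0.01  0.08] op 0.0854 t 2.35
jaw angle 1.6651 j6 -0.188 tilt 0.01
shift cm [ 1.25 -0.06 -2.04]
turn [-0.     -0.0057  0.0002]
dial_grip [(array([539.,  21.]), 0.73), (array([335., 397.]), 0.57), (array([360., 312.]), 0.28)]
shackle_tab [(array([523., 106.]), 0.98), (array([332., 291.]), 0.82)]
lock [(array([530.,  47.]), 0.87), (array([335., 359.]), 0.71)]
hasp_eye [(array([360., 311.]), 0.85)]
```

View pics/w1.png

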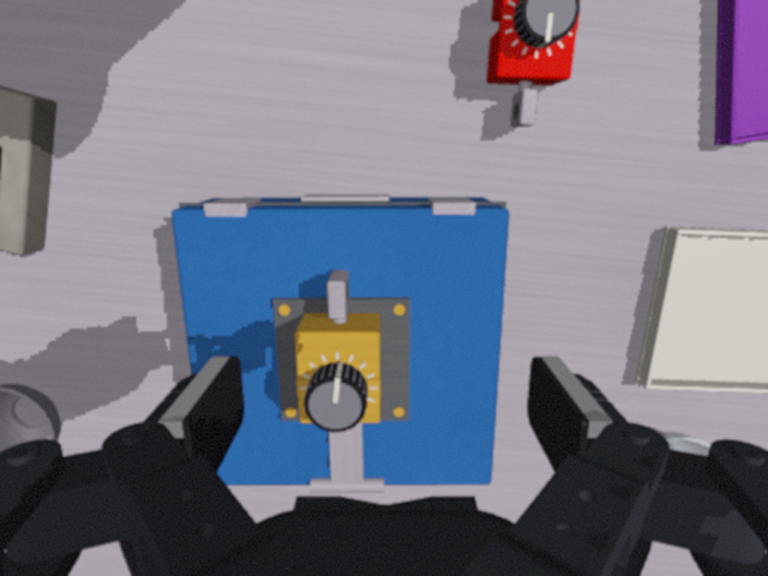

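The wrist view shows the lock on the hasp plate. The dial top is at (337,401) with its pointer toward the front, and the tab is at (338,296). The box edges line up closely with the image axes.

```bash
python3 - <<'E'
from h import *
import pickle
p=pickle.load(open('pics/w1.pkl','rb'))
q=lambda a:[c/1.5 for c in a]
print('plate');c=[atz(p,q(a),.09) for a in [(284,310),(400,309),(399,412),(290,412)]];print(np.array(c).round(4),np.mean(c,0))
print('plate corners');c=[atz(p,q(a),.09) for a in [(273,299),(410,297),(409,420)]];print(np.array(c).round(4))
c=[atz(p,q(a),.086) for a in [(174,211),(508,211)]];print('lid',np.array(c).round(4), np.arctan2(*(c[1]-c[0])[[1,0]])-np.pi/2)
print('dial top',atz(p,q((336,402)),.153)); print('tab top',atz(p,q((338,296)),.126))
print('tray',[atz(p,q(a),.02).round(3) for a in [(671,229),(643,387)]])
cams.snapshot('side')
E
python3 - <<'E'
import cv2,numpy as np
im=np.load('pics/w1.npy');c=im[170:330,100:350]
cv2.imwrite('pics/w1c.png',cv2.resize(c[:,:,::-1],None,fx=3,fy=3,interpolation=cv2.INTER_CUBIC))
E
```

```text
plate
[[ 0.5287 -0.0492  0.09  ]
 [ 0.5199  0.0353  0.09  ]
 [ 0.6044  0.0433  0.09  ]
 [ 0.6124 -0.0413  0.09  ]] [ 0.56634223 -0.00295858  0.09      ]
plate corners
[[ 0.521  -0.0575  0.09  ]
 [ 0.5101  0.0416  0.09  ]
 [ 0.6106  0.0519  0.09  ]]
lid [[ 0.4642 -0.1294  0.086 ]
 [ 0.442   0.1034  0.086 ]] 0.09521346526950358
dial top [ 0.56364084 -0.00252988  0.153     ]
tab top [ 0.50264612 -0.00800282  0.126     ]
tray [array([0.451, 0.261, 0.02 ]), array([0.598, 0.273, 0.02 ])]
```

View pics/w1c.png

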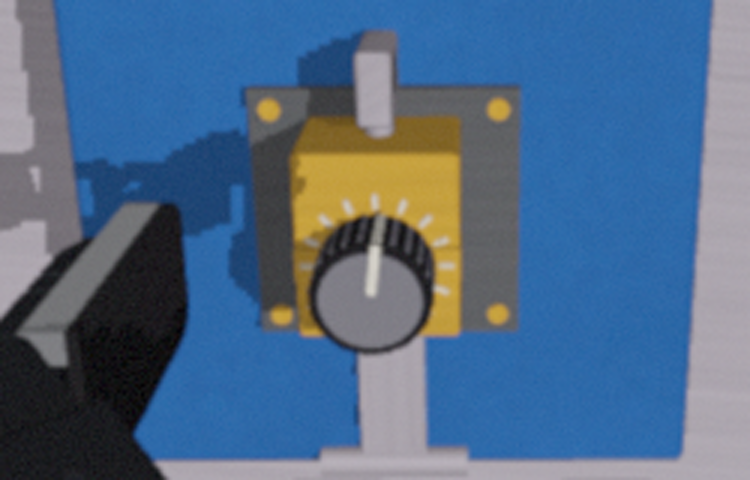

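Emit:
apply_moves(commands="0 0 0 2.85 2 -1.5 0;0 0.004 0 2.85 2 -1.5 0;0 0 0 0 0 0 0;0 0 0 0 0 0 0")

```text
time: 3.05
ee_pos: [0.5348, -0.0052, 0.2385]
tool_rot: [-1.569, -0.071, 0.074]
ft_force: [0.4, 0.3, 0.5]
opening: 0.0857
```

```bash
python3 - <<'E'
from h import *
to([.5645,-.003,.18],np.pi/2+.098)
p=cams.camera_params('wrist');im=cams.snapshot('wrist');save('w2',im);np.save('pics/w2.npy',im)
import pickle;pickle.dump(p,open('pics/w2.pkl','wb'))
cv2.imwrite('pics/w2c.png',cv2.resize(im[150:384,100:400,::-1],None,fx=2.5,fy=2.5,interpolation=cv2.INTER_CUBIC))
E
```

```text
pos [ 0.5348 -0.0052  0.2385] F [0.4 0.3 0.5] T [-0.05 -0.    0.02] op 0.0857 t 3.05
jaw angle 1.6633 j6 -0.221 tilt 0.14
shift cm [ 2.99  5.84 -0.05]
turn [-0.0007 -0.0055 -0.0023]
```

View pics/w2c.png

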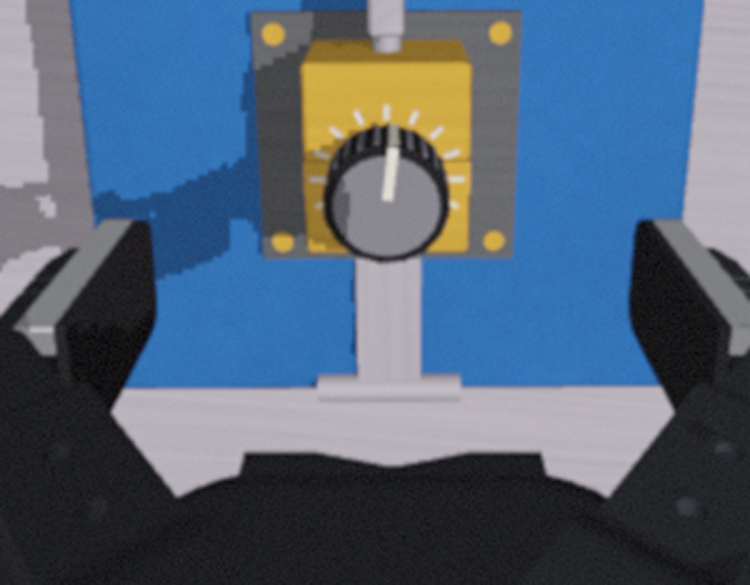

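```bash
python3 - <<'E'
from h import *
import pickle
p1=pickle.load(open('pics/w1.pkl','rb'));p2=pickle.load(open('pics/w2.pkl','rb'))
c1=lambda a,b:[100+a/3,170+b/3];c2=lambda a,b:[100+a/2.5,150+b/2.5]
P=cams.camera_params('side')
print('dial',tri([(p1,c1(371,297)),(p2,c2(387,201))]),tri([(p1,c1(371,297)),(p2,c2(387,201)),(P,[280,192])]))
print(atz(p2,c2(387,201),.153))
b=[atz(p2,c2(*a),.09) for a in [(273,34),(500,33),(494,241),(283,241)]];print(np.array(b).round(4),np.mean(b,0).round(4))
b=np.array(b);print('yaw',np.arctan2(*(b[2]-b[1])[[1,0]]),np.arctan2(*(b[3]-b[0])[[1,0]]),-np.arctan2(*(b[1]-b[0])[[0,1]]))
for a,bb in [((268,110),(273,34)),((498,109),(500,33)),((498,314),(494,241)),((281,315),(283,241))]: print('bolt',tri([(p1,c1(*a)),(p2,c2(*bb))])[0].round(4))
to([.5645,-.003,.18],np.pi/2+.098)
E
```

```text
dial (array([ 0.56383576, -0.00292475,  0.15421393]), [0.00027443230535543605, 0.00027443230535543193]) (array([ 0.56844223, -0.00306981,  0.1449508 ]), [0.0008714398249532182, 0.0007919740107387911, 0.00019319219078813804])
[ 0.56418953 -0.00311235  0.153     ]
[[ 0.5285 -0.0491  0.09  ]
 [ 0.5203  0.0347  0.09  ]
 [ 0.6043  0.0433  0.09  ]
 [ 0.6121 -0.0406  0.09  ]] [ 0.5663 -0.0029  0.09  ]
yaw 0.10150064912823327 0.10129887779127593 0.0976214451041085
bolt [ 0.5282 -0.0489  0.0915]
bolt [0.5202 0.0346 0.0906]
bolt [0.6043 0.0433 0.09  ]
bolt [ 0.6093 -0.04    0.0955]
pos [ 0.5348 -0.005   0.2393] F [-0.3  0.4 -0.1] T [ 0.03  0.08 -0.03] op 0.0856 t 3.1
jaw angle 1.6638 j6 -0.221 tilt 0.06
shift cm [ 2.98  5.93 -0.08]
turn [-0.0004 -0.005  -0.0009]
```

Emit:
apply_moves(commands="0 -0.005 0 3 3 -0.1 0;0 0 0 0 3 0 0;0 0 0 0 2.5 0 0;0 0 0 0 1 0 0;0 0 0 0 1 0 0;0 0 0 0 0 0 0")

```text
time: 3.7
ee_pos: [0.5647, -0.0032, 0.1343]
tool_rot: [-1.569, -0.077, 0.078]
ft_force: [-0.5, -0.6, 0.5]
opening: 0.0856
```

```bash
python3 - <<'E'
from h import *
to([.5643,-.003,.134],np.pi/2+.099)
E
```

```text
pos [ 0.5647 -0.0032  0.1343] F [-0.5 -0.6  0.5] T [0.   0.04 0.07] op 0.0856 t 3.7
jaw angle 1.6691 j6 -0.216 tilt 0.02
shift cm [-0.04  0.03  0.02]
turn [-0.0002 -0.0007 -0.0004]
```

Emit:
apply_moves(commands="0 0 0 0 0 0 0.4;0 0 0 0 0 0 0.5;0 0 0 0 0 0 0.6;0 0 0 0 0 0 0.7;0 0 0 0 0 0 0.7;0 0 0 0 0 0 0.7", grip_force=30)

```text
time: 4.3
ee_pos: [0.566, -0.0038, 0.1354]
tool_rot: [-1.57, -0.079, 0.075]
ft_force: [-0.3, -1.5, 5.8]
opening: 0.0384
```

```bash
python3 - <<'E'
from h import *
to([.5643,-.003,.134],np.pi/2+.099)
im=cams.snapshot('wrist');save('w3',im,1.3);
E
```

```text
pos [ 0.566  -0.0038  0.1354] F [-0.3 -1.5  5.8] T [-0.17  0.24  0.08] op 0.0384 t 4.3
jaw angle 1.6688 j6 -0.217 tilt 0.13
shift cm [-0.16  0.14  0.1 ]
turn [ 0.0009 -0.001   0.002 ]
```

View pics/w3.png

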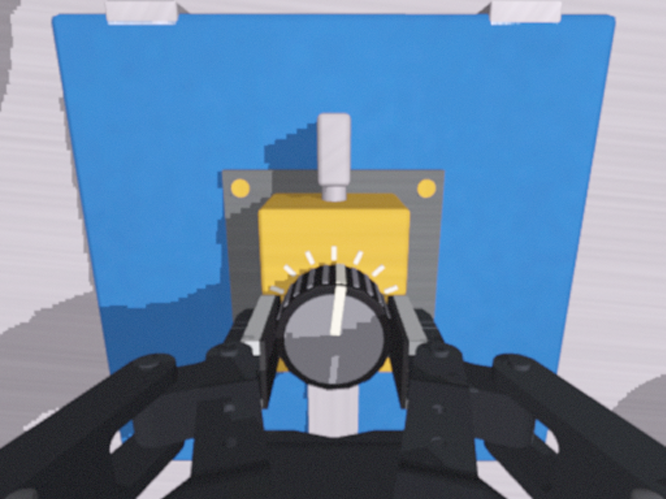

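Emit:
apply_moves(commands="0 0 0 0 0 0 0.3;0 0 0 0.05 -0.3 -0.05 0.3;0 0 0 0 0 0 0.7;0 0 0 0 0 0 0.7;0 0 0 0 0 0 0.7;0 0 0 0 0 0 0.7", grip_force=30)

```text
time: 4.95
ee_pos: [0.5659, -0.0038, 0.1375]
tool_rot: [-1.569, -0.077, 0.077]
ft_force: [0.8, 0.3, 2.8]
opening: 0.039
```

```bash
python3 - <<'E'
from h import *
to([.5643,-.003,.134],np.pi/2+.099)
E
```

```text
pos [ 0.5659 -0.0038  0.1375] F [0.8 0.3 2.8] T [-0.01  0.1   0.02] op 0.039 t 4.95
jaw angle 1.669 j6 -0.217 tilt 0.02
shift cm [-0.15  0.35  0.1 ]
turn [-0.     -0.0008  0.0004]
```

Emit:
apply_moves(commands="0 0.05 0 0 0 0 0.7;0 0.05 0 0 0 0 0.7;0 0.05 0 0 0 0 0.7;0 0.05 0 0 0 0 0.7;0 0.05 0 0 0 0 0.7;0 0.05 0 0 0 0 0.7;0 0 0 0 0 0 0.7")

```text
time: 5.65
ee_pos: [0.5659, -0.0037, 0.1375]
tool_rot: [-1.565, 0.158, -0.159]
ft_force: [-0.6, -0.1, 3.7]
opening: 0.0387
```

```bash
python3 - <<'E'
from h import *
to([.5643,-.003,.134],np.pi/2+.099)
im=cams.snapshot('wrist');save('w4',im,1.3);
E
```

```text
pos [ 0.5659 -0.0037  0.1375] F [-0.6 -0.1  3.7] T [-0.01  0.12 -0.04] op 0.0387 t 5.65
jaw angle 1.3691 j6 0.083 tilt 0.02
shift cm [-0.17  0.35  0.04]
turn [-2.000e-04 -3.007e-01  3.000e-04]
```

View pics/w4.png

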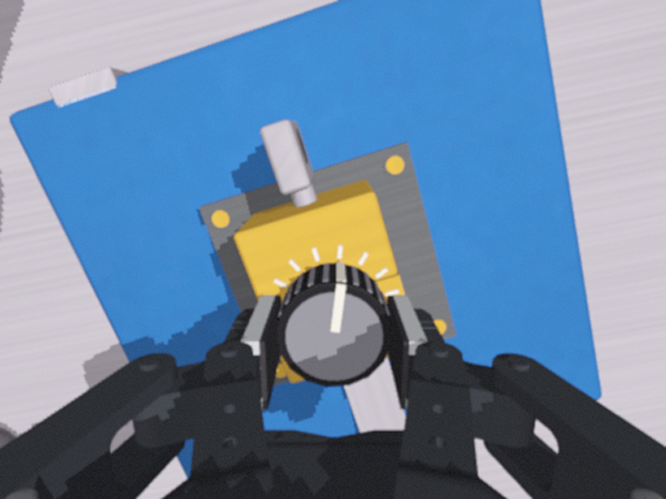

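```bash
cat >> h.py <<'E'
def rect(name,im,p,z=.126,c=(.565,-.003),yaw=.099):
    # lock-x from -110 to 20mm (rows, down=+x), lock-y -50..50 (cols), 0.25mm/px
    xs=np.arange(-.11,.02,.00025);ys=np.arange(-.05,.05,.00025)
    X,Y=np.meshgrid(xs,ys,indexing='ij');co,si=np.cos(yaw),np.sin(yaw)
    W=np.stack([c[0]+co*X-si*Y,c[1]+si*X+co*Y,np.full_like(X,z)],-1).reshape(-1,3)
    uv=proj(p,W).astype(np.float32).reshape(X.shape+(2,))
    o=cv2.remap(im,uv[...,0],uv[...,1],cv2.INTER_LINEAR)
    for k in range(-110,20,10):
        r=int((k+110)*4);o[r,:20]=[255,0,0]
        cv2.putText(o,str(k),(22,r+5),0,.4,(255,0,0),1)
    cv2.imwrite('pics/'+name+'.png',o[:,:,::-1])
def look(name):
    to([.5643,-.003,.134],np.pi/2+.099)
    p=cams.camera_params('wrist');im=cams.snapshot('wrist');np.save('pics/'+name+'.npy',im);rect(name,im,p)
E
python3 -c "
from h import *
look('r0')"
```

```text
pos [ 0.5659 -0.0037  0.1375] F [-0.3  0.   4.1] T [-0.03  0.17 -0.04] op 0.0391 t 5.7
jaw angle 1.3699 j6 0.082 tilt 0.02
shift cm [-0.17  0.35  0.04]
turn [-2.000e-04 -2.999e-01  3.000e-04]
```

View pics/r0.png

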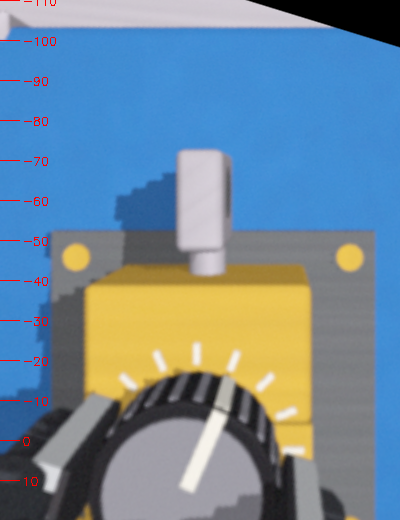

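The rectified view is clear: the tab's front edge sits at -73 mm, so it is locked. I'll keep turning in small steps.

Emit:
apply_moves(commands="0 0.04 0 0 0 0 0.7;0 0.04 0 0 0 0 0.7;0 0.04 0 0 0 0 0.7;0 0 0 0 0 0 0.7")

```text
time: 6.15
ee_pos: [0.5659, -0.0037, 0.1375]
tool_rot: [-1.556, 0.252, -0.252]
ft_force: [-1.8, -0.4, 4.2]
opening: 0.0386
```

```bash
cat >> h.py <<'E'
def edge(name):
    g=cv2.cvtColor(cv2.imread('pics/'+name+'.png'),cv2.COLOR_BGR2LAB)
    b=g[:,190:215,2].mean(1) # blue-ness: low
    i=np.where(b[60:]>110)[0]; print('tab front at mm',-110+(60+i[0])/4)
E
python3 -c "
from h import *
edge('r0');look('r1');edge('r1')"
```

```text
tab front at mm -72.5
pos [ 0.5659 -0.0037  0.1375] F [-1.8 -0.4  4.2] T [ 0.04  0.14 -0.04] op 0.0386 t 6.15
jaw angle 1.2498 j6 0.202 tilt 0.03
shift cm [-0.17  0.35  0.02]
turn [-3.0e-04 -4.2e-01  3.0e-04]
tab front at mm -72.5
```

Emit:
apply_moves(commands="0 0.04 0 0 0 0 0.7;0 0.04 0 0 0 0 0.7;0 0 0 0 0 0 0.7")

```text
time: 6.5
ee_pos: [0.5659, -0.0037, 0.1375]
tool_rot: [-1.548, 0.314, -0.315]
ft_force: [-1.1, 1.0, 4.4]
opening: 0.0389
```

```bash
python3 -c "
from h import *
look('r2');edge('r2')"
```

```text
pos [ 0.5659 -0.0037  0.1375] F [-1.1  1.   4.4] T [ 0.1   0.2  -0.01] op 0.0389 t 6.5
jaw angle 1.1701 j6 0.282 tilt 0.03
shift cm [-0.18  0.35  0.  ]
turn [-3.000e-04 -4.997e-01  3.000e-04]
tab front at mm -72.5
```

Emit:
apply_moves(commands="0 0.04 0 0 0 0 0.7;0 0.04 0 0 0 0 0.7;0 0 0 0 0 0 0.7")

```text
time: 6.85
ee_pos: [0.5659, -0.0037, 0.1375]
tool_rot: [-1.537, 0.377, -0.377]
ft_force: [-0.2, 0.9, 5.3]
opening: 0.0383
```

```bash
python3 -c "
from h import *
look('r3');edge('r3')"
```

```text
pos [ 0.5659 -0.0037  0.1375] F [-0.2  0.9  5.3] T [ 0.14  0.21 -0.01] op 0.0383 t 6.85
jaw angle 1.0902 j6 0.362 tilt 0.03
shift cm [-0.18  0.35 -0.01]
turn [-4.000e-04 -5.796e-01  3.000e-04]
tab front at mm -72.5
```

View pics/r3.png

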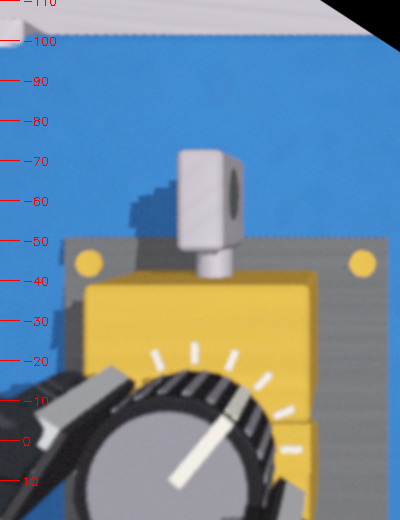

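Still locked after 0.58 rad of turn. Continuing.

Emit:
apply_moves(commands="0 0.04 0 0 0 0 0.7;0 0.04 0 0 0 0 0.7;0 0 0 0 0 0 0.7")

```text
time: 7.2
ee_pos: [0.5659, -0.0037, 0.1375]
tool_rot: [-1.525, 0.439, -0.439]
ft_force: [-0.2, 0.9, 5.9]
opening: 0.0386
```

```bash
python3 -c "
from h import *
look('r4');edge('r4')"
```

```text
pos [ 0.5659 -0.0037  0.1375] F [-0.2  0.9  5.9] T [ 0.14  0.2  -0.04] op 0.0386 t 7.2
jaw angle 1.0103 j6 0.442 tilt 0.03
shift cm [-0.17  0.35 -0.03]
turn [-5.000e-04 -6.595e-01  3.000e-04]
tab front at mm -78.0
```

Emit:
apply_moves(commands="0 0.04 0 0 0 0 0.7;0 0 0 0 0 0 0.7")

```text
time: 7.45
ee_pos: [0.5659, -0.0037, 0.1375]
tool_rot: [-1.519, 0.47, -0.47]
ft_force: [-1.4, 1.7, 5.3]
opening: 0.0387
```

```bash
python3 -c "
from h import *
look('r5');edge('r5')"
```

```text
pos [ 0.5659 -0.0037  0.1375] F [-1.4  1.7  5.3] T [ 0.19  0.15 -0.06] op 0.0387 t 7.45
jaw angle 0.9704 j6 0.482 tilt 0.03
shift cm [-0.17  0.35 -0.04]
turn [-5.000e-04 -6.994e-01  3.000e-04]
tab front at mm -78.0
```

View pics/r5.png

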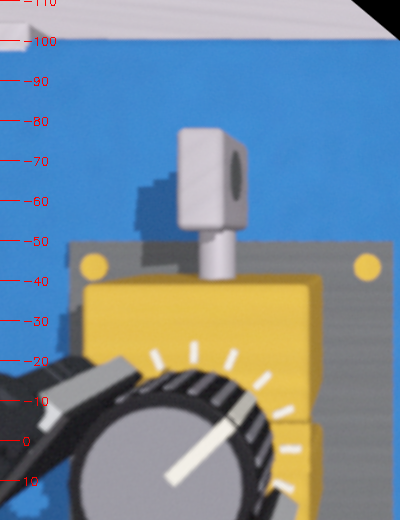

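The shackle clicked: the tab's front moved from -72.5 to -78 mm and the lock stayed in place. Next I release the dial, turn back and go to the tab.

Emit:
apply_moves(commands="0 0 0 0 0 0 0.2;0 0 0 0 0 0 0.1;0 0 0 0 -2 0 0.1;0 0 0 0 -3 0 0.1;0 -0.14 0 0 0 0 0.1;0 -0.14 0 0 0 0 0.1;0 -0.14 0 0 0 0 0.1;0 -0.14 0 0 0 0 0.2")

```text
time: 8.3
ee_pos: [0.5656, -0.0039, 0.1868]
tool_rot: [-1.571, 0.028, -0.027]
ft_force: [0.6, -0.4, -0.7]
opening: 0.0685
```

Emit:
apply_moves(commands="0 -0.14 0 0 0 0 0.3;0 0 0 -3.3 0 0 0.4;0 0 0 -3.3 0 0.1 0.4;0 0 0 0 0 0 0.4;0 0 0 0 0 0 0.4")

```text
time: 8.8
ee_pos: [0.4996, -0.0094, 0.1871]
tool_rot: [-1.569, -0.077, 0.077]
ft_force: [0.5, 0.8, -0.2]
opening: 0.0515
```

```bash
python3 - <<'E'
from h import *
to([.4995,-.0095,.100],np.pi/2+.099)
p=cams.camera_params('wrist');im=cams.snapshot('wrist');save('w5',im,1.3);rect('r6',im,p);edge('r6')
print(proj(p,[.4993,-.0095,.126])*1.3)
E
```

```text
pos [ 0.4996 -0.0094  0.1871] F [ 0.5  0.8 -0.2] T [ 0.02 -0.01  0.  ] op 0.0515 t 8.8
jaw angle 1.6691 j6 -0.244 tilt 0.01
shift cm [-0.01  8.71 -0.01]
turn [-0.0001 -0.0006 -0.0001]
tab front at mm -85.25
[[332.1072129  264.67173656]]
```

View pics/w5.png

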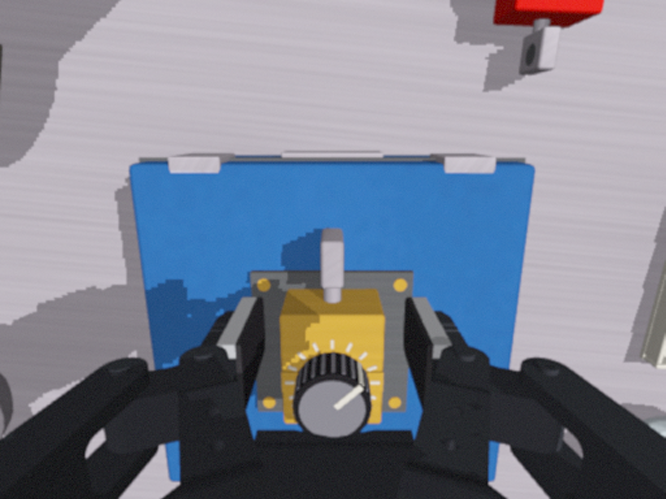

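View pics/r6.png

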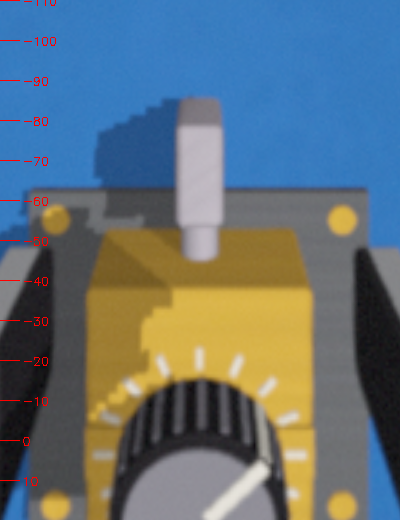

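Seen from above, the tab's top spans -78.5 to -53 mm and is centred in y, so descend and pinch it.

Emit:
apply_moves(commands="0 0 0 0 3 0 0.45;0 0 0 0 3 0 0.5;0 0 0 0 1.5 0 0.5;0 0 0 0 1.2 0 0.5;0 0 0 0 0 0 1;0 0 0 0 0 0 1;0 0 0 0 0 0 1;0 0 0 0 0 0 1", grip_force=40)

```text
time: 9.65
ee_pos: [0.5007, -0.0096, 0.101]
tool_rot: [-1.57, -0.078, 0.076]
ft_force: [0.2, -1.1, -1.3]
opening: 0.0111
```

```bash
python3 - <<'E'
from h import *
to([.4995,-.0095,.100],np.pi/2+.099)
E
```

```text
pos [ 0.5007 -0.0096  0.101 ] F [ 0.2 -1.1 -1.3] T [-0.17 -0.06 -0.06] op 0.0111 t 9.65
jaw angle 1.6688 j6 -0.244 tilt 0.09
shift cm [-0.12  0.1   0.02]
turn [ 0.0007 -0.001   0.0014]
```

Emit:
apply_moves(commands="0 0 0 -0.3 0 0 1;0 0 0 -0.3 0 0 1;0 0 0 -0.3 0 0 1;0 0 0 -0.3 0 0 1;0 0 0 -0.3 0 0 1;0 0 0 -0.3 0 0 1;0 0 0 0 0 0 1")

```text
time: 10.35
ee_pos: [0.4825, -0.0111, 0.1009]
tool_rot: [-1.569, -0.078, 0.076]
ft_force: [3.4, 0.1, 3.1]
opening: 0.0108
```

Emit:
apply_moves(commands="0 0 0 -0.2 0 0 1;0 0 0 -0.15 0 0 1;0 0 0 0 0 0 1")

```text
time: 10.65
ee_pos: [0.4794, -0.0114, 0.1008]
tool_rot: [-1.569, -0.079, 0.076]
ft_force: [4.3, 0.9, 3.7]
opening: 0.0113
```

```bash
python3 - <<'E'
from h import *
to([.4995,-.0095,.100],np.pi/2+.099)
p=cams.camera_params('wrist');im=cams.snapshot('wrist');save('w6',im,1.3);rect('r7',im,p,z=.13)
E
```

```text
pos [ 0.4794 -0.0114  0.1008] F [4.3 0.9 3.7] T [ 0.13 -0.93  0.03] op 0.0113 t 10.65
jaw angle 1.6691 j6 -0.255 tilt 0.11
shift cm [ 2.02  0.09 -0.01]
turn [ 0.     -0.0007  0.0018]
```

View pics/w6.png

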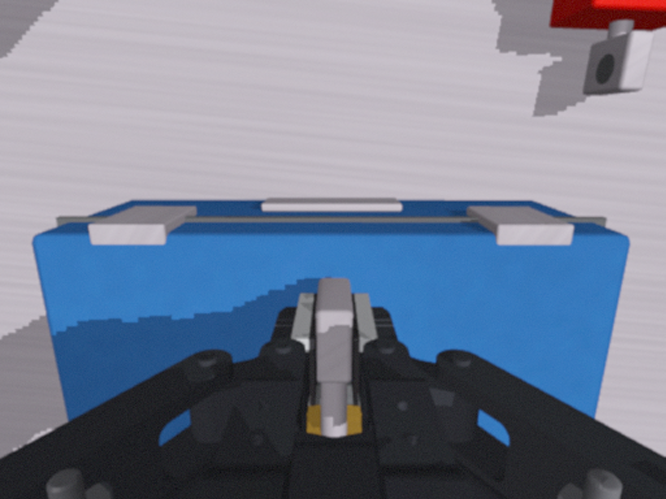

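View pics/r7.png

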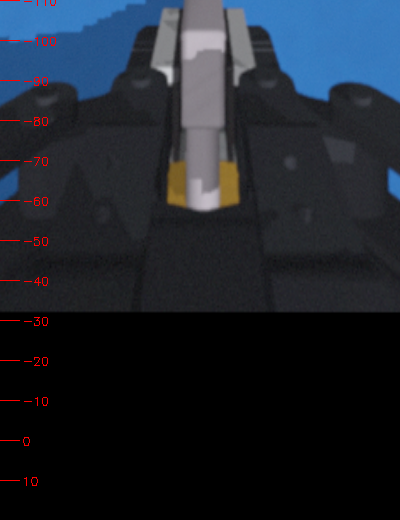

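Emit:
apply_moves(commands="0 0 0 -0.1 0 0 1;0 0 0 0 0 0 1")

```text
time: 10.9
ee_pos: [0.4786, -0.0115, 0.1008]
tool_rot: [-1.569, -0.079, 0.076]
ft_force: [5.9, 1.5, 5.1]
opening: 0.0108
```

Emit:
apply_moves(commands="0 0 0 -0.1 0 0 1;0 0 0 0 0 0 1")

```text
time: 11.1
ee_pos: [0.4786, -0.0116, 0.1008]
tool_rot: [-1.569, -0.08, 0.074]
ft_force: [7.6, 1.1, 1.9]
opening: 0.0114
```

The shackle is at its end stop: the position has stopped advancing and the force is rising. I'll ease off, open, lift and go above the lock body.

Emit:
apply_moves(commands="0 0 0 0.1 0 0 0.7;0 0 0 0 0 0 0.5;0 0 0 0 -2 0 0.2;0 0 0 0 -3 0 0;0 0 0 0 -3 0 0;0 0 0 4 0 0 0;0 0 0 4 0 0 0;0 0 0 0 0 0 0")

```text
time: 11.9
ee_pos: [0.5595, -0.0036, 0.1785]
tool_rot: [-1.569, -0.077, 0.079]
ft_force: [-1.2, -0.7, -0.6]
opening: 0.0855
```

```bash
python3 - <<'E'
from h import *
to([.559,-.0036,.098],np.pi/2+.099)
p=cams.camera_params('wrist');im=cams.snapshot('wrist');save('w7',im,1.3);rect('r8',im,p,z=.13)
cams.snapshot('side')
im=cams.snapshot('side');cv2.imwrite('pics/s1.png',cv2.resize(im[150:270,200:360,::-1],None,fx=4,fy=4,interpolation=cv2.INTER_CUBIC))
E
```

```text
pos [ 0.5595 -0.0036  0.1785] F [-1.2 -0.7 -0.6] T [-0.05  0.1  -0.02] op 0.0855 t 11.9
jaw angle 1.6696 j6 -0.218 tilt 0.07
shift cm [-0.04  8.05  0.  ]
turn [-0.0002 -0.0002 -0.0013]
```

View pics/w7.png

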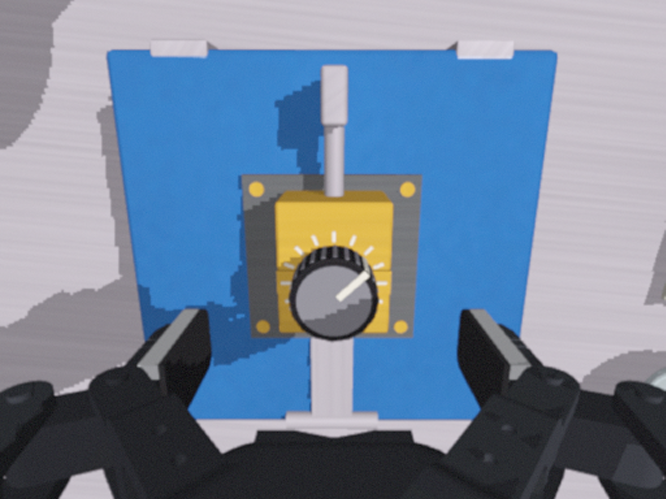

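View pics/r8.png

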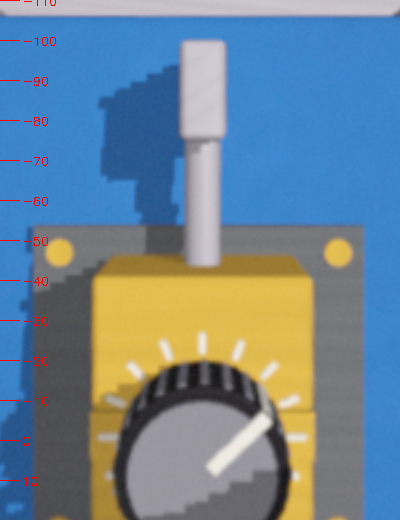

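View pics/s1.png

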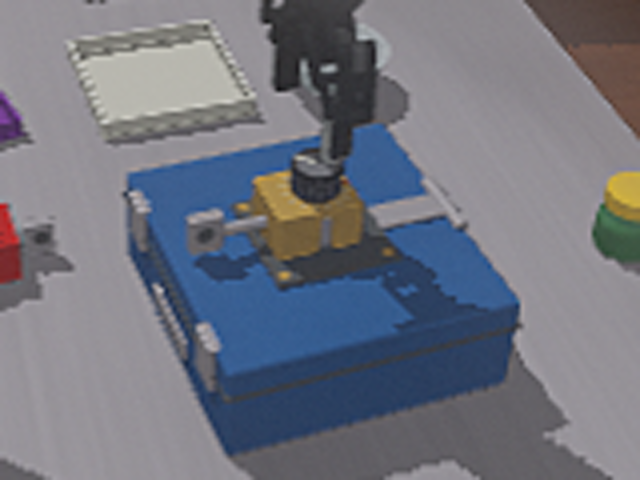

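The shackle is fully out, with a long rod visible and the tab's front at about -100 mm. I'll descend over the body and grip it.

Emit:
apply_moves(commands="0 0 0 0 3 0 0;0 0 0 0 3 0 0;0 0 0 0 1.5 0 0;0 0 0 0 0.5 0 0;0 0 0 0 0 0 0.2;0 0 0 0 0 0 0.4;0 0 0 0 0 0 0.6;0 0 0 0 0 0 0.6", grip_force=60)

```text
time: 12.85
ee_pos: [0.558, -0.0039, 0.1018]
tool_rot: [-1.57, -0.079, 0.075]
ft_force: [-2.8, -1.0, 5.6]
opening: 0.0551
```

```bash
python3 - <<'E'
from h import *
to([.559,-.0036,.098],np.pi/2+.099)
E
```

```text
pos [ 0.558  -0.0039  0.1018] F [-2.8 -1.   5.6] T [-0.07  0.4   0.03] op 0.0551 t 12.85
jaw angle 1.6689 j6 -0.219 tilt 0.12
shift cm [0.11 0.38 0.02]
turn [ 0.0007 -0.0009  0.002 ]
```

Emit:
apply_moves(commands="0 0 0 0 -0.2 0 0.7;0 0 0 0 -0.3 0 0.7;0 0 0 0 -0.5 0 0.7;0 0 0 0 -0.5 0 0.7;0 0 0 0 0 0 0.7", grip_force=80)

```text
time: 13.35
ee_pos: [0.5574, -0.0037, 0.116]
tool_rot: [-1.57, -0.078, 0.077]
ft_force: [1.6, 0.0, -4.8]
opening: 0.0546
```

```bash
python3 - <<'E'
from h import *
to([.559,-.0036,.098],np.pi/2+.099)
im=cams.snapshot('side');cv2.imwrite('pics/s2.png',cv2.resize(im[150:270,200:360,::-1],None,fx=4,fy=4,interpolation=cv2.INTER_CUBIC))
E
```

```text
pos [ 0.5574 -0.0037  0.116 ] F [ 1.6  0.  -4.8] T [ 0.01 -0.36 -0.01] op 0.0546 t 13.35
jaw angle 1.6691 j6 -0.219 tilt 0.03
shift cm [ 0.16  1.8  -0.01]
turn [ 0.0001 -0.0007  0.0004]
```

View pics/s2.png

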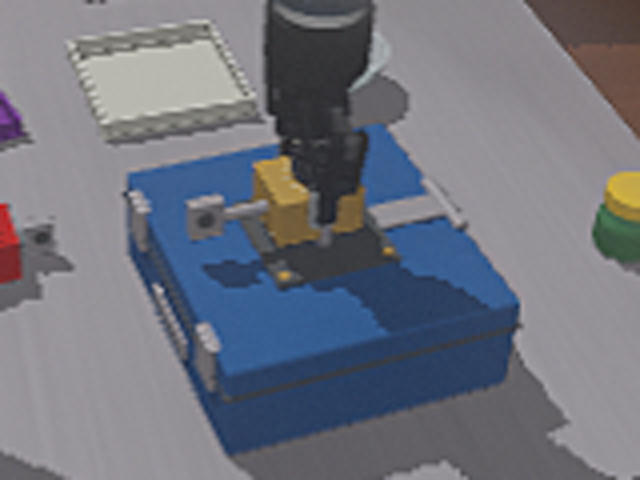

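The lock is lifting, with a measured weight of about 4.8 N. Continuing straight up.

Emit:
apply_moves(commands="0 0 0 0 -1 0 0.7;0 0 0 0 -1 0 0.7;0 0 0 0 -1.5 0 0.7;0 0 0 0 -2 0 0.7;0 0 0 0 -2.5 0 0.7;0 0 0 0 -2.5 0 0.7;0 0 0 0 -1 0 0.7;0 0 0 0 0 0 0.7")

```text
time: 14.2
ee_pos: [0.5577, -0.0038, 0.2317]
tool_rot: [-1.57, -0.079, 0.075]
ft_force: [1.3, 0.5, -6.2]
opening: 0.0546
```

```bash
python3 - <<'E'
from h import *
P={n:cams.camera_params(n) for n in ['scene','side']}
for n in P:
    im=cams.snapshot(n);save(n+'5',im)
    cv2.imwrite('pics/t%s.png'%n,cv2.resize((im[210:300,250:350] if n=='scene' else im[140:200,200:290])[:,:,::-1],None,fx=6,fy=6,interpolation=cv2.INTER_CUBIC))
to([.525,.345,.22],np.pi/2+.099)
E
```

```text
pos [ 0.5564 -0.0036  0.2292] F [-0.9 -0.4 -6. ] T [0.02 0.01 0.03] op 0.0547 t 14.3
jaw angle 1.6689 j6 -0.219 tilt 0.11
shift cm [ 0.29  0.93 35.  ]
turn [-0.0004 -0.0009 -0.002 ]
```

View pics/side5.png

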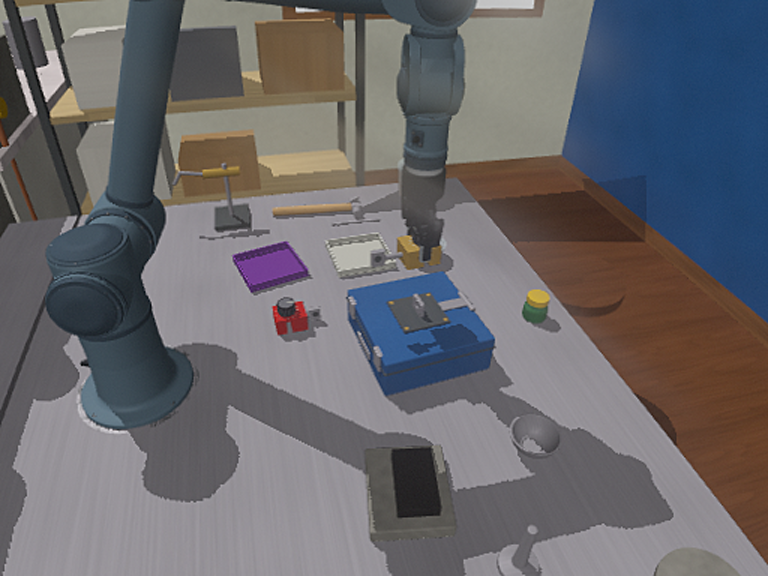

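View pics/tscene.png

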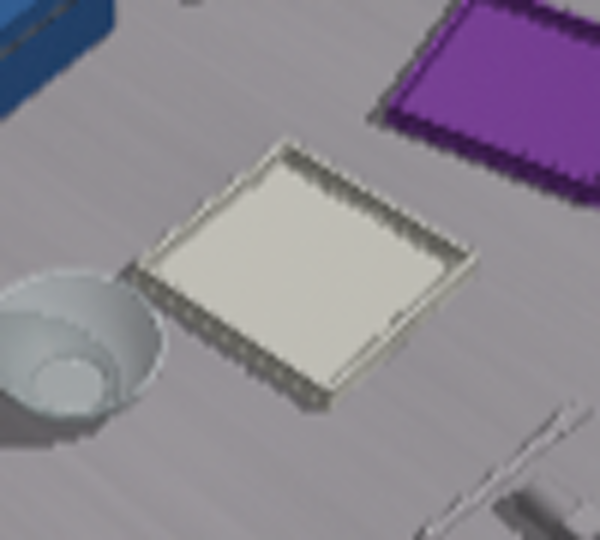

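View pics/tside.png

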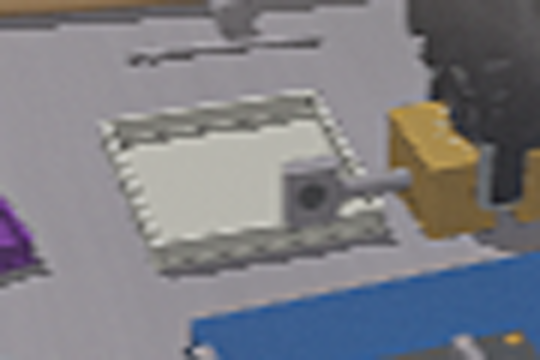

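The lock is free of the eye and the empty hasp is visible at about (420,305). The glass dish beside the tray is undisturbed. Now to get the tray centre.

```bash
python3 - <<'E'
from h import *
P={n:cams.camera_params(n) for n in ['scene','side']}
a=[atz(P['scene'],[250+x/6,210+y/6],.02) for x,y in [(287,140),(480,255),(325,398),(137,262)]];print(np.array(a).round(3),np.mean(a,0))
a=[atz(P['side'],[200+x/6,140+y/6],.02) for x,y in [(103,122),(318,93),(160,258)]];print(np.array(a).round(3),(a[1]+a[2])/2)
E
```

```text
[[0.453 0.271 0.02 ]
 [0.443 0.419 0.02 ]
 [0.598 0.428 0.02 ]
 [0.599 0.279 0.02 ]] [0.52321251 0.34920361 0.02      ]
[[0.444 0.407 0.02 ]
 [0.593 0.412 0.02 ]
 [0.452 0.246 0.02 ]] [0.52259928 0.32890335 0.02      ]
```

Emit:
apply_moves(commands="0 0 0 -0.1 0 2 0.7;0 0 0 -0.1 0 3 0.7;0 0 0 -0.1 0 4 0.7;0 0 0 -0.1 0 4 0.7;0 0 0 -0.1 0 4 0.7;0 0 0 -0.1 0.2 4 0.7;0 0 0 -0.1 0.2 4 0.7;0 0 0 0 0.2 4 0.7")

```text
time: 15.1
ee_pos: [0.5201, 0.2853, 0.2221]
tool_rot: [-1.571, -0.074, 0.08]
ft_force: [0.3, -0.4, -6.0]
opening: 0.0543
```

Emit:
apply_moves(commands="0 0 0 0 0.2 3 0.7;0 0 0 0 0 2 0.7;0 0 0 0 0 0.8 0.7;0 0 0 0 0 0 0.7;0 0 0 0 0 0 0.7;0 0 0 0 0 0 0.7")

```text
time: 15.7
ee_pos: [0.5163, 0.3406, 0.222]
tool_rot: [-1.57, -0.075, 0.076]
ft_force: [-0.5, -0.3, -5.0]
opening: 0.0544
```

```bash
python3 - <<'E'
from h import *
to([.515,.342,.22],np.pi/2+.099)
for n in ['scene','side','wrist']:
    im=cams.snapshot(n);save(n+'6',im)
print(atz(cams.camera_params('wrist'),[0,0],.02))
E
```

```text
pos [0.5163 0.3406 0.222 ] F [-0.5 -0.3 -5. ] T [-0.01 -0.06 -0.02] op 0.0544 t 15.7
jaw angle 1.6674 j6 0.384 tilt 0.05
shift cm [-0.11  0.2   0.15]
turn [ 0.0007 -0.0024 -0.0006]
[0.38170682 0.08012003 0.02      ]
```

View pics/scene6.png

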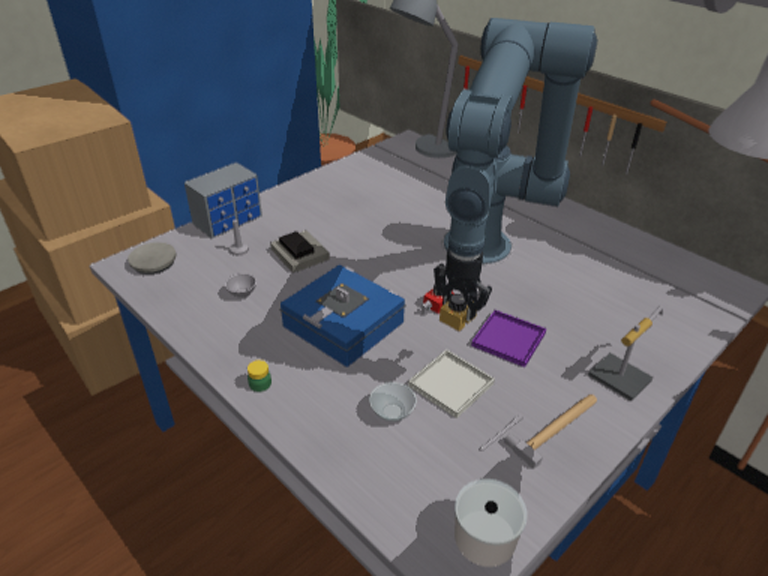

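View pics/side6.png

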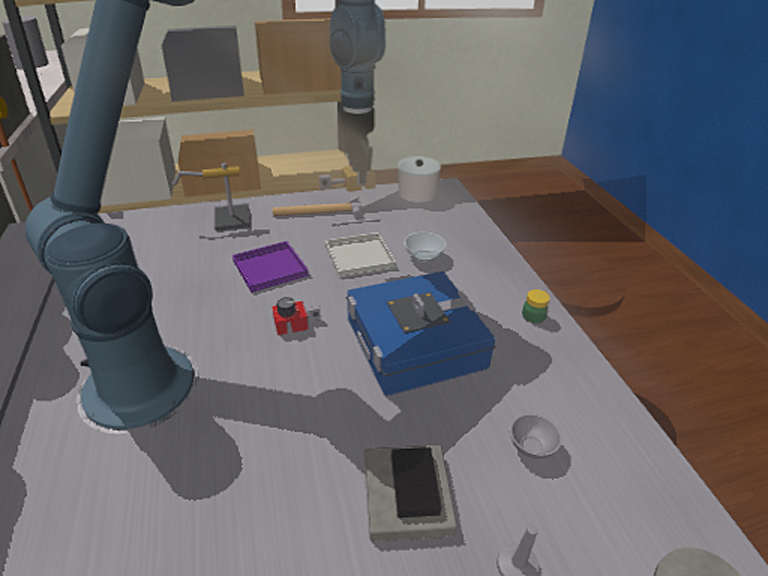

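View pics/wrist6.png

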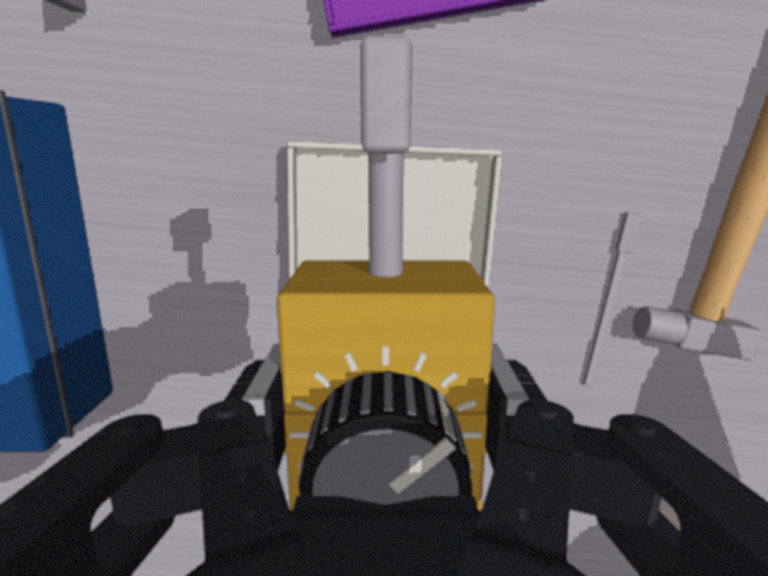

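The lock is held dial up with the shackle fully out. The tray's front edge shows behind it from (289,144) to (500,151), which I'll use to check the centring.

```bash
python3 - <<'E'
from h import *
p=cams.camera_params('wrist')
a,b=[atz(p,[x/1.5,y/1.5],.02) for x,y in [(289,144),(500,151)]]
u=(b-a)/np.linalg.norm(b-a);n=np.array([u[1],-u[0],0]);print(a,b,np.linalg.norm(b-a),'centre',(a+b)/2+n*.075)
to([.515,.342,.22]);print(ctrl.state()['joint_velocities'].round(3))
E
```

```text
[0.45258301 0.26878057 0.02      ] [0.44292852 0.41507629 0.02      ] 0.1466139428211568 centre [0.52259298 0.34686716 0.02      ]
pos [0.5164 0.341  0.2225] F [-1.5  1.2 -5.9] T [ 0.04 -0.01 -0.02] op 0.0544 t 15.85
jaw angle 1.6676 j6 0.384 tilt 0.01
shift cm [-0.13  0.25  0.11]
[ 0.004 -0.001  0.004  0.001  0.001  0.002]
```

Emit:
apply_moves(commands="0 0 0 0 0 0.4 0.7;0 0 0 0 0 0 0.7;0 0 0 0 0 0 0.7;0 0 0 0 0 0 0.7;0 0 0 0 0 0 0.7;0 0 0 0 0 0 0.7;0 0 0 0 0 0 0.7")

```text
time: 16.55
ee_pos: [0.5157, 0.3459, 0.2223]
tool_rot: [-1.569, -0.077, 0.077]
ft_force: [-0.2, 0.5, -5.4]
opening: 0.0541
```

```bash
python3 - <<'E'
from h import *
to([.516,.345,.22]);print(ctrl.state()['joint_velocities'].round(3))
print(ctrl.close_job())
E
```

```text
pos [0.5157 0.3459 0.2223] F [-0.2  0.5 -5.4] T [ 0.02  0.   -0.04] op 0.0541 t 16.55
jaw angle 1.669 j6 0.39 tilt 0.0
shift cm [ 0.02  0.23 -0.1 ]
[-0.002  0.    -0.001 -0.001  0.     0.   ]
the job is handed in; nothing more can be done
None
```

I unlocked the box and handed the job in at 16.55 s, with the open lock held still, dial up, over the white tray.

- **Dial:** I turned it clockwise in small steps. The click came after about 0.66 rad of turn, when the tab's front edge moved from -72.5 to -78 mm along the lock's x axis. I turned 0.04 rad further and let go.
- **Shackle:** I pulled it by its tab for about 22 mm until it stopped advancing and the force rose to about 8 N. Later pictures show it fully out.
- **Lift:** I gripped the lock by its sides and lifted it straight off the eye. It weighs about 5.4 N, or 0.55 kg.
- **Final hold:** The underside is about 0.21 m above the bench, roughly 19 cm above the tray, with 0° tilt and joint speeds near zero. It sits within about 1 cm of the tray's centre.

**What disagreed:**
- My estimates of the tray's centre differed by up to 2 cm in y, from 0.329 m (side view) to 0.349 m (scene view). I went with about (0.522, 0.345), close to the last wrist view.
- The dial's height came out at 0.145 m with the side camera included, against 0.154 m from the wrist views. I used the wrist value, which matched the given 0.153 m.
- When the fingers first closed on the dial they pressed up at about 6 N, so I regripped 3 mm higher. When they closed on the lock's sides there was again about 6 N, and the tool rode up about 3 mm.

In the last pictures, everything else on the bench looked undisturbed.

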